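Cap the shaker and lift off its dust cover

ROBOT

A 6-joint arm with a two-finger parallel gripper is mounted at the origin on the work surface. World frame = base frame: x ahead of the robot, y to its left, z up, the work surface at z = 0. Lengths are in mm, angles in rad, forces in N, time in s.
With the tool pointing down it reaches from about 350 to 775 mm from the base axis. Payload 7.3 kg.
Tool frame: the origin (TCP) lies on the centre line of the jaws, within the pads' length; the fingertips stand 17 mm ahead of it and the grasp point (between the pads) lies 2 mm behind it; z points along the fingers, y is the line along which they close (so a half turn about z gives the same grasp; the last joint's range is limited). The gripper opens to 92 mm and grips with 3 to 60 N. Pads are 19 mm wide; open, the fingers measure 130 mm over their backs; the gripper's body (75 mm by 190 mm) begins 47 mm behind the grasp point.
Start: joints at [1.172, 0.342, 1.524, -0, 1.275, -0.146], TCP at [131.294, 508.336, 243.741] pointing down, gripper open.
Joint ranges: [-2.53, 2.53], [-0.77, 2.02], [0.04, 2.7], [-1, 4.14], [0.28, 2.66], [-3.11, 3.11]. Speed limits (rad/s): [2.57, 2.57, 3.14, 3.14, 3.14, 3.14].

INTERFACE

Orientations are given as [roll, pitch, yaw] about the fixed x, y, z axes, in that order (R = Rz(yaw) Ry(pitch) Rx(roll)).
In Python, from plant import bot gives the robot as it stands. The module is installed in compiled form; this text tells all that it offers.
- The arm moves only by the shell command python3 -m pendant 'ROWS'. ROWS is JSON, a list of rows, each a list of 3 entries, a list of its own where there are three numbers: the shift along the world's x, y, z as a fraction of full scale, then the turn, a rotation vector about the world's x, y, z as a fraction of full scale, then the opening, from -1 (shut) to 1 (fully open), so that 0 is half open. In form: [[[tx, ty, tz], [rx, ry, rz], claw], ...]. A call has exactly 10 rows; each row shifts and turns the commanded pose from where the row before left it; what a row does not reach is not made up. Full scale, the value 1, is 30 mm for a shift and 0.12 rad for a turn. A row lasts 1/12 s, in which the tool goes at most 41.7 mm and 7.16 degrees, less where a joint would pass 70% of its speed; a pose out of reach is approached as far as the arm can. A call with a number of a shift or a turn outside -1 to 1 is refused whole. A call with a gripper value outside its range is refused whole. The fingers move at their own pace and stop on an object; the grip force is fixed at half the most. Time passes only in rows, so rows that do not move let the fingers close, or fill a call up. It gives the time, the measured TCP pose, the force, the opening and the grip force at its end, in the units of the state.
- bot.get_obs(): the state, without advancing time (a new reading comes with each control period).
- bot.capture(name): name is "scene" or "side" or "wrist"; returns the picture (480x640x3 uint8, blue, green, red); there is no depth.
- bot.camera_params(name): a dict with "fovy" (degrees; the focal length in pixels is half the picture's height over the tangent of half this angle, whatever the lens; pixels are square), "cx", "cy" (the principal point, pixels), "camera_from_world" (4x4, takes a point from world to camera coordinates). Camera axes: x right, y down, z forward; pixel columns grow to the right and rows downward; lengths in mm; the calibration is good to about 2 mm. A picture is of the moment at which its call begins: read the wrist's pose just before it. camera_params takes no time and is no camera call; for the wrist camera it gives the pose at the moment of the call.
- bot.close_job(): hands the job in; it is judged then, once.
The state is a dict: "time": time; "joint_positions": joint angles; "dq": joint speeds; "tau": joint torques, N m; "tool_pos": TCP position; "tcp_rot": TCP orientation; "contact_force": force on the tool from outside, world axes, zero at the start; "moment": the same for the moment, N m; "grip_width": finger opening in mm; "finger_force": force on a finger pad.
Only numpy, scipy, OpenCV 4.12 (cv2) and the standard library are available. Lean on these libraries where they do the work, as an engineer would, in place of code of your own. Each camera call takes 0.05 s, during which the arm holds its last target. There are 200 camera calls.

TASK

The open glass shaker has just been washed and its cap set stands on the worktop: a perforated cap with the dust cover resting loosely over it. Take the two together by the cap's knurled skirt, lower them onto the open shaker until the cap sits fully down on the glass, and let go; then, so that the holes can air, lift off the dust cover alone, leaving the cap seated and the shaker standing where it is. Finish still holding the cover in the gripper, right way up and about 10 cm above the cap, with the other shaker, the bowl and the spoon left alone.

Things in the scene. Friction and masses are not known exactly. Their poses are not given: they have to be found in the camera images.
- cap: perforated chrome cap, a round inverted cup: knurled skirt 62 mm across and 22 mm high, open underneath (bore 57 mm across, 19 mm deep); in the middle of its flat top a raised crown 46 mm across with the holes, 12 mm high (34 mm in all). 70 g. At the start it stands upright on the worktop. Origin: centre of its lower edge; z up through the crown
- cover: plain aluminium dust cover, a round inverted cup 54 mm across, 28 mm high, wall 2 mm (bore 50 mm across), 45 g. It rests loosely, held by nothing but its weight, over the crown and on the flat top of the cap's skirt, which stands out 4 mm all round beyond it; its lower edge is then 22 mm above the cap's lower edge, so the pair is 50 mm high. Origin: centre of its lower edge; z up
- shaker: the open glass shaker without a cap, standing loose and upright on the shelf: 120 mm high, 66 mm across up to 88 mm, then a shoulder to 96 mm, above it a plain smooth neck 53 mm across (no thread; rim eased to 50 mm). The cap's skirt slips over the neck with 2 mm of play all round and stops with the cap's inner top on the rim: the cap's lower edge is then 101 mm above the shaker's underside. About 300 g. Origin: centre of its underside; z up
- shaker_rim (a point): centre of the open shaker's mouth, level with its rim, 120 mm above its underside
- other_shaker: bystander: the second glass shaker, the same size, with its own perforated cap on (135 mm high), on the shelf. Origin: centre of its underside
- bowl: bystander: terracotta salt bowl, 84 mm across, 45 mm high, on the shelf. Origin: centre of its underside
- spoon: bystander: bamboo spoon 240 mm long lying on the worktop. Origin: underside, mid length; x runs along it to its bowl, which is 46 mm wide
- shelf: narrow fixed oak shelf standing on the worktop, 120 mm deep (x), 460 mm long (y), top 50 mm above the worktop; the two shakers and the bowl stand on it in a row 140 mm apart, in any order. Origin: on the worktop, under its centre
Things that resemble listed ones, but are neither listed nor needed, are in the scene too. What is shaped like the cap but pink is not meant.

How it is judged:
By the outcome, as a careful person would: the job done as asked, in the order asked, and still so for the second after the job is handed in, while the arm keeps its last pose, push and grip.
It also fails if it takes over 48 s, if anything falls off the work surface, if the arm or the gripper's body presses on something with over 40 N, if the wrist force passes 120 N, or if a joint passes its speed limit or range.

## Working session

There is one attempt and no reset: what is moved stays moved. The work goes in short steps, Python scripts to look and compute and a shell command to move; the robot and the scene stay as the last step left them, time stands still between calls to the robot, and variables do not carry over. Pictures are saved under pics/ and viewed, at most 10 in all, crops included, and the job is handed in when it is done.

```bash
mkdir -p pics
cat > h.py <<'E'
import numpy as np, cv2
from plant import bot
def ray(P,u,v):
    f=240/np.tan(np.radians(P["fovy"])/2); T=np.array(P["camera_from_world"])
    R,t=T[:3,:3],T[:3,3]; c=-R.T@t; d=R.T@np.array([(u-P["cx"])/f,(v-P["cy"])/f,1]); return c,d
def onz(P,u,v,z):
    c,d=ray(P,u,v); return c+d*(z-c[2])/d[2]
def proj(P,p):
    f=240/np.tan(np.radians(P["fovy"])/2); q=np.array(P["camera_from_world"])@np.r_[p,1]
    return f*q[0]/q[2]+P["cx"],f*q[1]/q[2]+P["cy"]
E
python3 - <<'E'
from h import *
print(bot.get_obs())
for n in("scene","side","wrist"):
    P=bot.camera_params(n); print(n,P); cv2.imwrite(f"pics/{n}0.png",bot.capture(n))
E
```

```text
{'time': 0.0, 'joint_positions': array([ 1.17194548e+00,  3.42709857e-01,  1.52501064e+00,  1.16411568e-05,
        1.27539044e+00, -1.45995774e-01]), 'dq': array([-0.00022891,  0.00015878,  0.00090335, -0.00051545,  0.00072478,
        0.00147235]), 'tau': array([ 1.33465786e-03, -4.31230474e+01, -2.44220960e+01,  7.18296412e-02,
        5.59654017e-02, -1.43762286e-04]), 'tool_pos': array([131.16428668, 507.96286219, 243.05384548]), 'tcp_rot': array([-3.14009215e+00, -2.31888472e-04,  2.88873401e+00]), 'contact_force': array([ 1.16228313,  0.31491406, -0.00630283]), 'moment': array([-0.01048941, -0.0374681 , -0.00088512]), 'finger_force': 0.0, 'grip_width': 91.67532127357254}
scene {'fovy': 49.38590151385281, 'cx': 326.18000042283177, 'cy': 238.54279801920563, 'camera_from_world': array([[ 8.68964601e-01,  4.94745410e-01,  1.12916615e-02,
        -4.63897069e+02],
       [ 2.89276106e-01, -4.89303360e-01, -8.22740273e-01,
        -4.43806196e+01],
       [-4.01521926e-01,  7.18198580e-01, -5.68305325e-01,
         1.16754473e+03],
       [ 0.00000000e+00,  0.00000000e+00,  0.000000
[... 230 characters left out ...]
  [-4.35993281e-03, -5.85888081e-01, -8.10380249e-01,
         1.44345148e+02],
       [ 3.55450359e-02,  8.09785038e-01, -5.85648992e-01,
         1.00795801e+03],
       [ 0.00000000e+00,  0.00000000e+00,  0.00000000e+00,
         1.00000000e+00]])}
wrist {'fovy': 67.54634388431201, 'cx': 320.31800455380954, 'cy': 234.52542136263665, 'camera_from_world': array([[ 2.49577157e-01,  9.68354022e-01, -1.31567097e-03,
        -5.24489256e+02],
       [ 9.32055839e-01, -2.39852950e-01,  2.71555658e-01,
        -3.34133420e+01],
       [ 2.62646446e-01, -6.90003681e-02, -9.62421838e-01,
         3.88678002e+02],
       [ 0.00000000e+00,  0.00000000e+00,  0.00000000e+00,
         1.00000000e+00]])}
```

View pics/scene0.png

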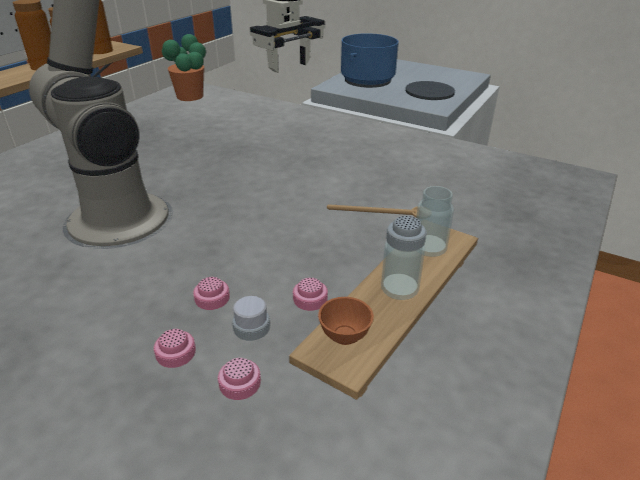

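View pics/side0.png

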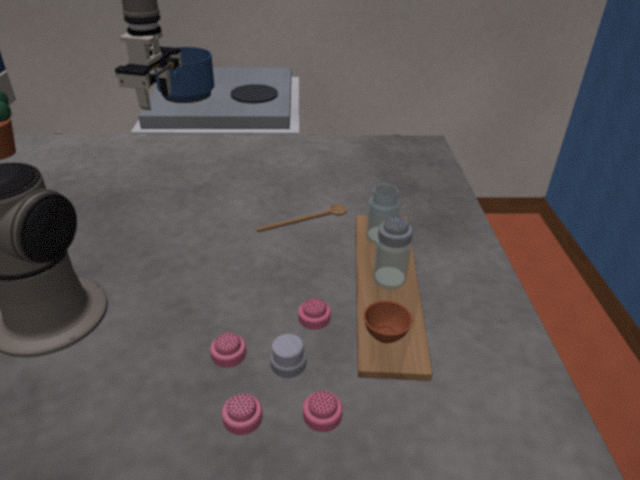

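Scene view: the grey cap with its cover is at (250,318). The four cap-shaped pink things at (212,292), (310,293), (175,347) and (240,377) are decoys. The open shaker is at (435,220), at the far end of the shelf, with the capped one at (404,255) and the bowl at (346,320). The side view agrees: set (288,355), open shaker (383,215). The chrome/aluminium pair is the one meant, and I'll confirm it in an enlarged crop.

Run:
```python
from h import *
def bl(m):
    n,l,s,c=cv2.connectedComponentsWithStats(m.astype(np.uint8)); return [(s[i],c[i]) for i in range(1,n) if s[i][4]>150]
for n in("scene","side"):
    I=cv2.imread(f"pics/{n}0.png"); P=bot.camera_params(n); H=cv2.cvtColor(I,cv2.COLOR_BGR2HSV)
    for s,c in bl((H[...,1]>80)&((H[...,0]>160)&(H[...,0]<178))): print(n,"pink",c.round(),onz(P,*c,15).round())
x=cv2.imread("pics/scene0.png")[280:350,205:295]; y=cv2.imread("pics/side0.png")[320:390,243:333]
z=cv2.imread("pics/scene0.png")[180:250,390:480]; w=cv2.imread("pics/side0.png")[180:250,343:433]
r=lambda a:cv2.resize(a,(400,300),interpolation=cv2.INTER_CUBIC)
cv2.imwrite("pics/c1.png",np.vstack([np.hstack([r(x),r(y)]),np.hstack([r(z),r(w)])]))
```

```text
scene pink [211. 292.] [ 352. -103.   15.]
scene pink [310. 293.] [509. -15.  15.]
scene pink [212. 302.] [ 372. -123.   15.]
scene pink [309. 302.] [522. -38.  15.]
scene pink [174. 347.] [ 390. -239.   15.]
scene pink [176. 358.] [ 409. -253.   15.]
scene pink [239. 379.] [ 519. -238.   15.]
scene pink [240. 390.] [ 533. -254.   15.]
side pink [314. 314.] [509. -18.  15.]
side pink [228. 350.] [ 355. -107.   15.]
side pink [322. 411.] [ 516. -237.   15.]
side pink [242. 414.] [ 391. -240.   15.]
```

View pics/c1.png

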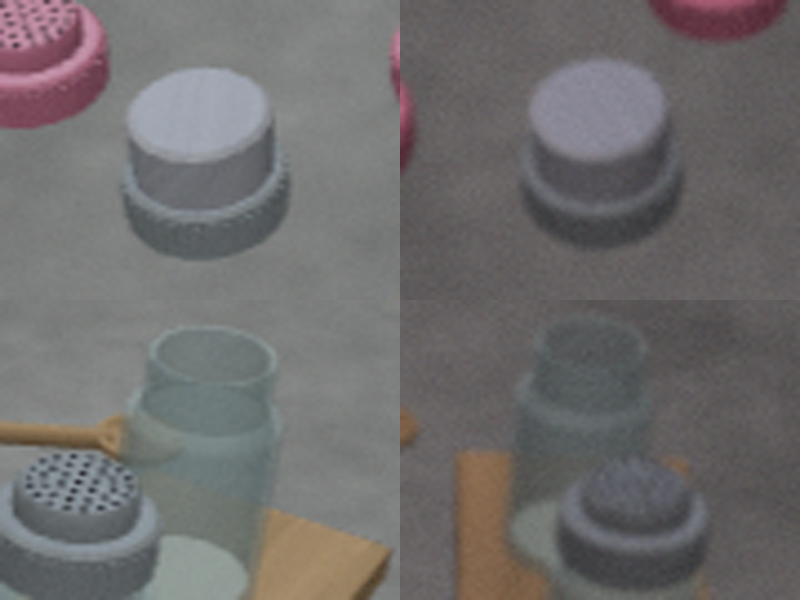

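The crop confirms it: the set is a grey knurled cap under a plain cover, with its cover top at scene (250,306.6) and side (288,345.7). The open shaker's rim is at scene (437.7,193.5) and side (385.8,191).

Run:
```python
from h import *
S,D=bot.camera_params("scene"),bot.camera_params("side")
print("cover",onz(S,250,306.6,50).round(1),onz(D,288,345.7,50).round(1))
print("rim",onz(S,437.7,193.5,170).round(1),onz(D,385.8,191,170).round(1))
print("other",onz(S,407,222,185).round(1),onz(D,396,224,185).round(1))
print("shelf",[onz(S,*p,50).round() for p in((478,237),(357,388),(292,360))],[onz(D,*p,50).round() for p in((360,372),(429,374))])
print("bowl",onz(S,346,310,95).round(1))
print("spoon",[onz(S,*p,5).round() for p in((328,207),(432,213))])
W=bot.camera_params("wrist");c,_=ray(W,0,0);print("cam",c, bot.get_obs()["tool_pos"])
```

```text
cover [ 462.9 -130.2   50. ] [ 461.8 -131.6   50. ]
rim [659.8 178.3 170. ] [659.1 177.2 170. ]
other [656.2  39.8 185. ] [656.8  34.8 185. ]
shelf [array([730., 263.,  50.]), array([ 691., -191.,   50.]), array([ 585., -193.,   50.])] [array([ 578., -190.,   50.]), array([ 689., -196.,   50.])]
bowl [ 625.1 -101.8   95. ]
spoon [array([382., 276.,   5.]), array([599., 374.,   5.])]
cam [ 59.96973221 526.72225127 382.54632965] [131.18651213 508.07426169 243.21060155]
```

```bash
python3 -m pendant '[[[0.95,-0.95,0],[0,0,0],1],[[0.95,-0.95,0],[0,0,0],1],[[0.95,-0.95,0],[0,0,0],1],[[0.95,-0.95,0],[0,0,0],1],[[0.95,-0.95,0],[0,0,0],1],[[0.95,-0.95,0],[0,0,0],1],[[0.95,-0.95,0],[0,0,0],1],[[0.95,-0.95,0],[0,0,0],1],[[0.95,-0.95,0],[0,0,0],1],[[0.95,-0.95,0],[0,0,0],1]]'
python3 -m pendant '[[[0.1,-1,0],[0,0,0],1],[[0.1,-1,0],[0,0,0],1],[[0.1,-1,0],[0,0,0],1],[[0.1,-1,0],[0,0,0],1],[[0.1,-1,0],[0,0,0],1],[[0.1,-1,0],[0,0,0],1],[[0.1,-1,0],[0,0,0],1],[[0.1,-1,0],[0,0,0],1],[[0.1,-1,0],[0,0,0],1],[[0.1,-1,0],[0,0,0],1]]'
```

```text
time: 0.98
tool_pos: [417.3, 221.6, 243.7]
tcp_rot: [3.141, -0.0, 2.889]
contact_force: [0.9, 1.2, 0.6]
grip_width: 91.9
finger_force: 0.0
time: 1.82
tool_pos: [446.1, -78.1, 243.6]
tcp_rot: [3.141, -0.0, 2.889]
contact_force: [0.2, -0.7, -0.4]
grip_width: 91.7
finger_force: 0.0
```

```bash
python3 -m pendant '[[[0.13,-0.44,-0.6],[0,0,0],1],[[0.13,-0.44,-0.6],[0,0,0],1],[[0.13,-0.44,-0.6],[0,0,0],1],[[0.13,-0.44,-0.6],[0,0,0],1],[[0,0,0],[0,0,0],1],[[0,0,0],[0,0,0],1],[[0,0,0],[0,0,0],1],[[0,0,0],[0,0,0],1],[[0,0,0],[0,0,0],1],[[0,0,0],[0,0,0],1]]'
python3 - <<'E'
from h import *
P=bot.camera_params("wrist"); I=bot.capture("wrist"); cv2.imwrite("pics/w1.png",I)
print(bot.get_obs()["tool_pos"],proj(P,[462,-131,50]),proj(P,[462,-131,22]))
E
```

```text
time: 2.65
tool_pos: [462.2, -129.1, 172.6]
tcp_rot: [-3.141, 0.001, 2.89]
contact_force: [-0.1, -0.1, 1.0]
grip_width: 91.7
finger_force: 0.0
[ 462.08822815 -129.12613057  172.41978139] (np.float64(317.6272128897914), np.float64(234.31485666966995)) (np.float64(317.87295492709364), np.float64(225.15338374803963))
```

View pics/w1.png

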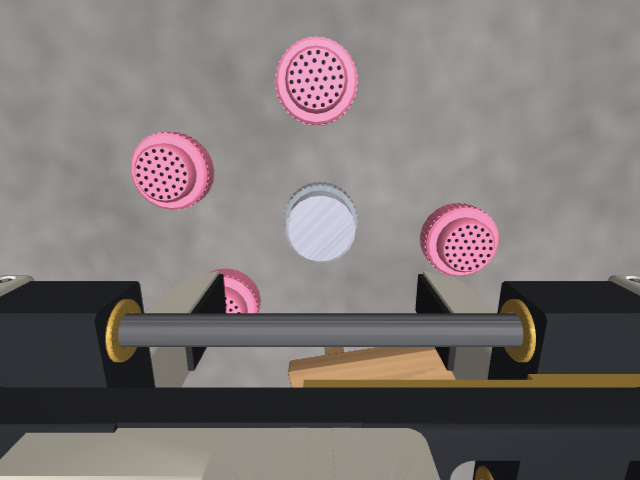

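The wrist picture shows the grey set centred under the gripper at (321,228), clear of the pink caps; it puts the cap about 3 mm nearer the base than the fixed cameras did. I'll descend and grip the skirt.

```bash
python3 -m pendant '[[[-0.03,0.01,-0.7],[0,0,0],1],[[-0.02,0.01,-0.7],[0,0,0],1],[[-0.02,0,-0.7],[0,0,0],1],[[0,0,-0.7],[0,0,0],1],[[0,0,-0.7],[0,0,0],1],[[0,0,-0.6],[0,0,0],1],[[0,0,-0.5],[0,0,0],1],[[0,0,-0.3],[0,0,0],1],[[0,0,-0.1],[0,0,0],1],[[0,0,-0.07],[0,0,0],1]]'
python3 -m pendant '[[[0,0,0],[0,0,0],1],[[0,0,0],[0,0,0],0.6],[[0,0,0],[0,0,0],0.4],[[0,0,0],[0,0,0],0.2],[[0,0,0],[0,0,0],0],[[0,0,0],[0,0,0],-0.5],[[0,0,0],[0,0,0],-1],[[0,0,0],[0,0,0],-1],[[0,0,0],[0,0,0],-1],[[0,0,0],[0,0,0],-1]]'
```

```text
time: 3.53
tool_pos: [460.0, -128.8, 19.6]
tcp_rot: [3.142, 0.0, 2.889]
contact_force: [-0.7, 0.8, -0.4]
grip_width: 91.7
finger_force: 0.0
time: 4.37
tool_pos: [459.9, -128.9, 19.9]
tcp_rot: [-3.142, 0.0, 2.889]
contact_force: [-0.8, 1.7, 5.7]
grip_width: 62.1
finger_force: 30.0
```

```bash
python3 -m pendant '[[[0,0,0.2],[0,0,0],-1],[[0,0,0.5],[0,0,0],-1],[[0,0,0.8],[0,0,0],-1],[[0,0,0.9],[0,0,0],-1],[[0,0,0.9],[0,0,0],-1],[[0,0,0.9],[0,0,0],-1],[[0,0,0.9],[0,0,0],-1],[[0,0,0.8],[0,0,0],-1],[[0,0,0.5],[0,0,0],-1],[[0,0,0.3],[0,0,0],-1]]'
python3 -m pendant '[[[0,0.2,0],[0,0,0],-1],[[0,0.4,0],[0,0,0],-1],[[0,0.6,0],[0,0,0],-1],[[0,0.7,0],[0,0,0],-1],[[0,0.7,0],[0,0,0],-1],[[0,0.7,0],[0,0,0],-1],[[0,0.7,0],[0,0,0],-1],[[0,0.7,0],[0,0,0],-1],[[0,0.7,0],[0,0,0],-1],[[0,0.7,0],[0,0,0],-1]]'
python3 -m pendant '[[[0,0.7,0],[0,0,0],-1],[[0,0.7,0],[0,0,0],-1],[[0,0.7,0],[0,0,0],-1],[[0.1,0.6,0],[0,0,0],-1],[[0.2,0.5,0],[0,0,0],-1],[[0.4,0.4,0],[0,0,0],-1],[[0.5,0.3,0],[0,0,0],-1],[[0.6,0.2,0],[0,0,0],-1],[[0.6,0.1,0],[0,0,0],-1],[[0.6,0.03,0],[0,0,0],-1]]'
```

```text
time: 5.2
tool_pos: [460.2, -129.0, 222.8]
tcp_rot: [-3.141, 0.003, 2.889]
contact_force: [0.9, -0.8, -1.2]
grip_width: 61.9
finger_force: 30.0
time: 6.03
tool_pos: [458.3, 56.2, 218.9]
tcp_rot: [-3.141, -0.004, 2.889]
contact_force: [0.9, 0.4, -1.6]
grip_width: 61.9
finger_force: 30.0
time: 6.87
tool_pos: [549.0, 182.7, 218.4]
tcp_rot: [-3.14, -0.004, 2.89]
contact_force: [-0.1, -0.2, -0.3]
grip_width: 62.0
finger_force: 30.0
```

```bash
python3 -m pendant '[[[0.6,-0.05,0],[0,0,0],-1],[[0.6,-0.05,0],[0,0,0],-1],[[0.6,-0.05,0],[0,0,0],-1],[[0.6,0,0],[0,0,0],-1],[[0.5,0,0],[0,0,0],-1],[[0.4,0,0],[0,0,0],-1],[[0.25,0,0],[0,0,0],-1],[[0.1,0,0],[0,0,0],-1],[[0,0,0],[0,0,0],-1],[[0,0,0],[0,0,0],-1]]'
python3 - <<'E'
from h import *
r=lambda a:cv2.resize(a,(400,500),interpolation=cv2.INTER_CUBIC)
o=[]
for n,(u,v) in (("scene",(397,115)),("side",(344,120))):
    I=bot.capture(n); cv2.imwrite(f"pics/{n}2.png",I); o.append(r(I[v:v+100,u:u+80]))
cv2.imwrite("pics/c2.png",np.hstack(o)); print(bot.get_obs()["tool_pos"])
E
```

```text
time: 7.7
tool_pos: [658.3, 177.1, 219.2]
tcp_rot: [-3.141, -0.002, 2.889]
contact_force: [0.1, 0.3, -1.3]
grip_width: 61.9
finger_force: 30.0
[658.51466118 176.94585993 220.21082582]
```

View pics/c2.png

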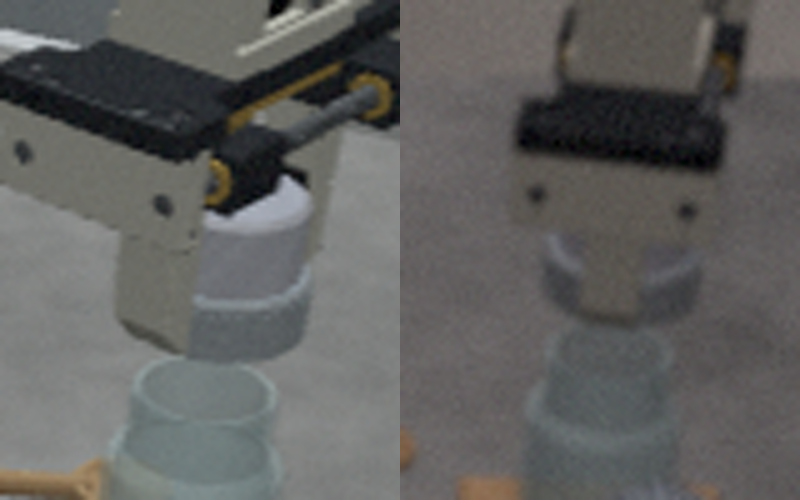

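Both views show the set level above the mouth. Side: skirt spans u 373–404.6, rim 373.6–398.8. Scene: skirt right edge u 459.2, rim centre (438,193).

Run:
```python
from h import *
from scipy.optimize import least_squares
S,D=bot.camera_params("scene"),bot.camera_params("side")
t=np.linspace(0,2*np.pi,180)
def ext(P,c,r): 
    q=np.array([proj(P,[c[0]+r*np.cos(a),c[1]+r*np.sin(a),c[2]]) for a in t]); return q[:,0].min(),q[:,0].max(),q[:,1].min(),q[:,1].max()
zb=200.4
def f(x):
    d=ext(D,[x[0],x[1],zb+11],31); s=ext(S,[x[0],x[1],zb+11],31); b=ext(S,[x[0],x[1],zb],31)
    return [(d[0]+d[1])/2-388.8, s[1]-459.2, b[3]-187.4]
r=least_squares(f,[658,177],diff_step=1e-3); print("cap",r.x,r.fun,"tcp pred",f([658.5,177]))
def g(x):
    d=ext(D,[x[0],x[1],170],26); s=ext(S,[x[0],x[1],170],26)
    return [(d[0]+d[1])/2-386.2,(s[0]+s[1])/2-438,(s[2]+s[3])/2-193]
r=least_squares(g,[658,177],diff_step=1e-3); print("rim",r.x,r.fun)
```

```text
cap [660.84181941 176.81403635] [-0.14593267  0.0994977   0.11455192] tcp pred [np.float64(-1.3242846171623341), np.float64(-1.1787773661499727), np.float64(-0.27415470156577726)]
rim [659.8329122  180.27159776] [-0.22643778  0.15592652  0.18751138]
```

```bash
python3 -m pendant '[[[-0.02,0.04,-0.2],[0,0,0],-1],[[-0.02,0.04,-0.2],[0,0,0],-1],[[0,0,-0.2],[0,0,0],-1],[[0,0,-0.1],[0,0,0],-1],[[0,0,-0.1],[0,0,0],-1],[[0,0,0],[0,0,0],-1],[[0,0,0],[0,0,0],-1],[[0,0,0],[0,0,0],-1],[[0,0,0],[0,0,0],-1],[[0,0,0],[0,0,0],-1]]'
python3 - <<'E'
from h import *
r=lambda a:cv2.resize(a,(400,500),interpolation=cv2.INTER_CUBIC)
o=[]
for n,(u,v) in (("scene",(397,135)),("side",(344,140))):
    I=bot.capture(n); cv2.imwrite(f"pics/{n}3.png",I); o.append(r(I[v:v+100,u:u+80]))
cv2.imwrite("pics/c3.png",np.hstack(o)); print(bot.get_obs()["tool_pos"])
E
```

```text
time: 8.63
tool_pos: [658.2, 178.9, 197.0]
tcp_rot: [3.141, 0.001, 2.889]
contact_force: [1.2, 0.4, -1.2]
grip_width: 61.9
finger_force: 30.0
[658.16801427 178.95924656 196.85846095]
```

View pics/c3.png

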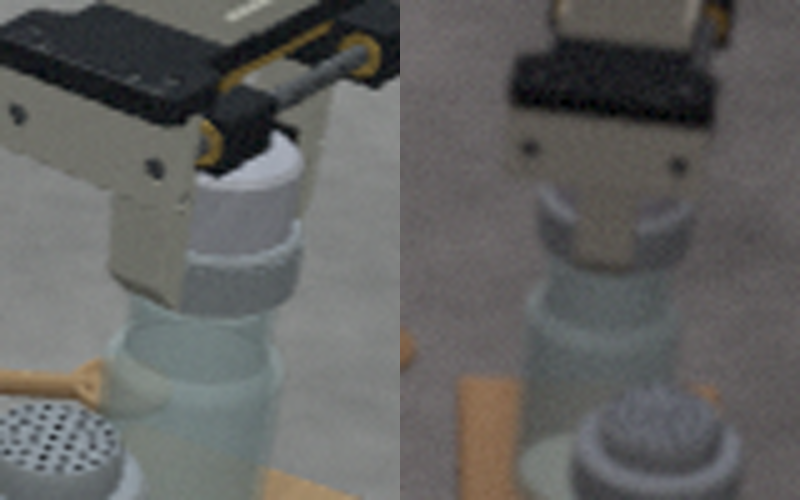

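Run:
```python
from h import *
from scipy.optimize import least_squares
S,D=bot.camera_params("scene"),bot.camera_params("side")
t=np.linspace(0,2*np.pi,180)
def ext(P,c,r): 
    q=np.array([proj(P,[c[0]+r*np.cos(a),c[1]+r*np.sin(a),c[2]]) for a in t]); return q[:,0].min(),q[:,0].max(),q[:,1].min(),q[:,1].max()
zb=177.3
def f(x):
    d=ext(D,[x[0],x[1],zb+11],31); s=ext(S,[x[0],x[1],zb+11],31); b=ext(S,[x[0],x[1],zb],31)
    return [(d[0]+d[1])/2-387.2, s[1]-457.2, b[3]-198.2]
r=least_squares(f,[658,177],diff_step=1e-3); print("cap",r.x,r.fun)
def g(x):
    d=ext(D,[x[0],x[1],163],26.5); s=ext(S,[x[0],x[1],163],26.5)
    return [(d[0]+d[1])/2-u for u in(385.8,386.2,)]+[(s[0]+s[1])/2-437.6, s[1]-452]
for a in (176,178,180): print(a,g([659.5,a]),g([657.5,a]))
print(ext(S,[658.2,178.9,zb+11],31),ext(D,[658.2,178.9,zb+11],31))
```

```text
cap [660.06935796 179.81771708] [-0.22880222  0.15667587  0.17385459]
176 [np.float64(-0.021165732463543918), np.float64(-0.4211657324635212), np.float64(-0.9508940727524191), np.float64(-0.37566464896008256)] [np.float64(-0.9907232103434467), np.float64(-1.390723210343424), np.float64(-2.0140560651875603), np.float64(-1.4557897358330365)]
178 [np.float64(-0.15362035959418563), np.float64(-0.5536203595941629), np.float64(-0.5692715314932002), np.float64(-0.015509651315142037)] [np.float64(-1.1217323634342051), np.float64(-1.5217323634341824), np.float64(-1.6311322406836553), np.float64(-1.0942840669544012)]
180 [np.float64(-0.28567818016176716), np.float64(-0.6856781801617444), np.float64(-0.18881652410783545), np.float64(0.343538983159533)] [np.float64(-1.252349013388482), np.float64(-1.6523490133884593), np.float64(-1.249378931597903), np.float64(-0.7338879576022919)]
(np.float64(420.66153798191766), np.float64(456.16418739502785), np.float64(175.89029107811993), np.float64(192.79235419407925)) (np.float64(370.77039841266026), np.float64(401.46262903748845), np.float64(175.33037714350672), np.float64(190.55251949136334))
```

Cap and rim agree to about 1 mm in both cameras, so I'll lower gently while watching the force.

```bash
python3 -m pendant '[[[0,0,-0.1],[0,0,0],-1],[[0,0,-0.1],[0,0,0],-1],[[0,0,-0.08],[0,0,0],-1],[[0,0,-0.08],[0,0,0],-1],[[0,0,-0.05],[0,0,0],-1],[[0,0,-0.05],[0,0,0],-1],[[0,0,0],[0,0,0],-1],[[0,0,0],[0,0,0],-1],[[0,0,0],[0,0,0],-1],[[0,0,0],[0,0,0],-1]]'
```

```text
time: 9.57
tool_pos: [658.2, 178.9, 183.1]
tcp_rot: [3.141, 0.0, 2.889]
contact_force: [0.3, -0.1, -0.5]
grip_width: 61.4
finger_force: 30.0
```

```bash
python3 -m pendant '[[[0,0,-0.08],[0,0,0],-1],[[0,0,-0.08],[0,0,0],-1],[[0,0,-0.06],[0,0,0],-1],[[0,0,-0.06],[0,0,0],-1],[[0,0,-0.05],[0,0,0],-1],[[0,0,-0.03],[0,0,0],-1],[[0,0,0],[0,0,0],-1],[[0,0,0],[0,0,0],-1],[[0,0,0],[0,0,0],-1],[[0,0,0],[0,0,0],-1]]'
```

```text
time: 10.4
tool_pos: [658.2, 178.9, 172.2]
tcp_rot: [3.141, 0.0, 2.889]
contact_force: [-0.7, -0.2, -1.5]
grip_width: 61.6
finger_force: 30.0
```

```bash
python3 -m pendant '[[[0,0,-0.02],[0,0,0],-1],[[0,0,-0.02],[0,0,0],-1],[[0,0,-0.02],[0,0,0],-1],[[0,0,-0.01],[0,0,0],-1],[[0,0,0],[0,0,0],-1],[[0,0,0],[0,0,0],-1],[[0,0,0],[0,0,0],-1],[[0,0,0],[0,0,0],-1],[[0,0,0],[0,0,0],-1],[[0,0,0],[0,0,0],-1]]'
```

```text
time: 11.23
tool_pos: [658.2, 178.9, 170.9]
tcp_rot: [3.141, 0.001, 2.889]
contact_force: [-1.6, -0.1, 6.0]
grip_width: 61.9
finger_force: 30.0
```

It stops at 170.9 with about 6 N upward, which is the expected seated height. Releasing gradually.

```bash
python3 -m pendant '[[[0,0,0],[0,0,0],0.35],[[0,0,0],[0,0,0],0.4],[[0,0,0],[0,0,0],0.45],[[0,0,0],[0,0,0],0.5],[[0,0,0],[0,0,0],0.6],[[0,0,0],[0,0,0],0.7],[[0,0,0],[0,0,0],0.8],[[0,0,0],[0,0,0],0.8],[[0,0,0],[0,0,0],0.8],[[0,0,0],[0,0,0],0.8]]'
python3 -m pendant '[[[0,0,0.1],[0,0,0],0.8],[[0,0,0.2],[0,0,0],0.8],[[0,0,0.2],[0,0,0],0.8],[[0,0,0.2],[0,0,0],0.8],[[0,0,0.1],[0,0,0],0.8],[[0,0,0.05],[0,0,0],0.8],[[0,0,0],[0,0,0],0.8],[[0,0,0],[0,0,0],0.8],[[0,0,0],[0,0,0],0.8],[[0,0,0],[0,0,0],0.8]]'
python3 - <<'E'
from h import *
r=lambda a:cv2.resize(a,(400,500),interpolation=cv2.INTER_CUBIC)
o=[]
for n,(u,v) in (("scene",(397,135)),("side",(344,140))):
    I=bot.capture(n); cv2.imwrite(f"pics/{n}4.png",I); o.append(r(I[v:v+100,u:u+80]))
cv2.imwrite("pics/c4.png",np.hstack(o)); print(bot.get_obs()["tool_pos"])
E
```

```text
time: 12.07
tool_pos: [658.1, 178.9, 169.9]
tcp_rot: [3.142, -0.0, 2.889]
contact_force: [-0.1, -0.1, 0.1]
grip_width: 82.7
finger_force: 0.0
time: 12.9
tool_pos: [657.9, 178.9, 195.0]
tcp_rot: [-3.141, -0.001, 2.889]
contact_force: [-0.1, -0.7, 0.5]
grip_width: 82.4
finger_force: 0.0
[657.9943635  178.93067565 195.13507438]
```

View pics/c4.png

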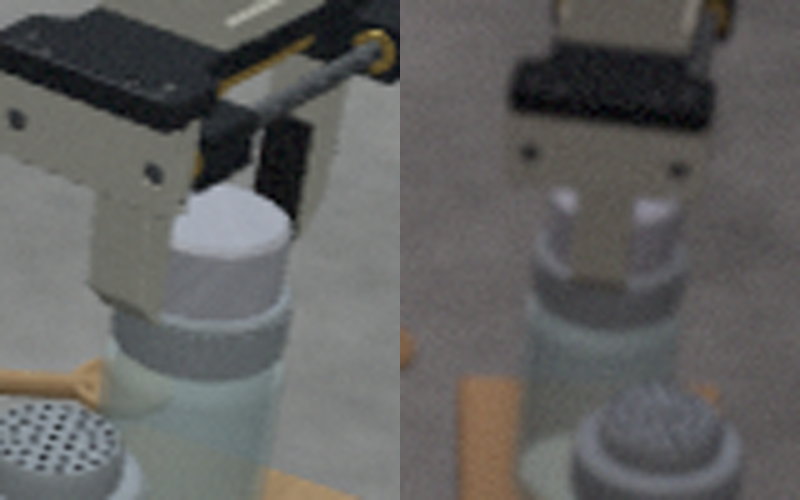

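Cap is seated level with the cover on it, and the fingertips sit about 5 mm above the skirt top. Now closing on the cover only.

```bash
python3 -m pendant '[[[0,0,0],[0,0,0],0.6],[[0,0,0],[0,0,0],0.5],[[0,0,0],[0,0,0],0.4],[[0,0,0],[0,0,0],0.32],[[0,0,0],[0,0,0],0.26],[[0,0,0],[0,0,0],0.22],[[0,0,0],[0,0,0],0.18],[[0,0,0],[0,0,0],0.1],[[0,0,0],[0,0,0],-1],[[0,0,0],[0,0,0],-1]]'
python3 -m pendant '[[[0,0,0],[0,0,0],-1],[[0,0,0],[0,0,0],-1],[[0,0,0.03],[0,0,0],-1],[[0,0,0.05],[0,0,0],-1],[[0,0,0.08],[0,0,0],-1],[[0,0,0.1],[0,0,0],-1],[[0,0,0.1],[0,0,0],-1],[[0,0,0.1],[0,0,0],-1],[[0,0,0.1],[0,0,0],-1],[[0,0,0.1],[0,0,0],-1]]'
```

```text
time: 13.83
tool_pos: [658.1, 178.9, 195.4]
tcp_rot: [3.141, 0.0, 2.889]
contact_force: [-0.2, -0.7, -1.0]
grip_width: 53.8
finger_force: 30.0
time: 14.67
tool_pos: [658.1, 179.0, 215.7]
tcp_rot: [3.141, 0.0, 2.889]
contact_force: [-0.5, 0.3, -0.1]
grip_width: 53.8
finger_force: 30.0
```

```bash
python3 -m pendant '[[[0,0,0.2],[0,0,0],-1],[[0,0,0.4],[0,0,0],-1],[[0,0,0.5],[0,0,0],-1],[[0,0,0.5],[0,0,0],-1],[[0,0,0.5],[0,0,0],-1],[[0,0,0.4],[0,0,0],-1],[[0,0,0.2],[0,0,0],-1],[[0,0,0.1],[0,0,0],-1],[[0,0,0.05],[0,0,0],-1],[[0,0,0],[0,0,0],-1]]'
python3 -m pendant '[[[0,0,0],[0,0,0],-1],[[0,0,0],[0,0,0],-1],[[0,0,0],[0,0,0],-1],[[0,0,0],[0,0,0],-1],[[0,0,0],[0,0,0],-1],[[0,0,0],[0,0,0],-1],[[0,0,0],[0,0,0],-1],[[0,0,0],[0,0,0],-1],[[0,0,0],[0,0,0],-1],[[0,0,0],[0,0,0],-1]]'
python3 - <<'E'
from h import *
o=[]
for n,(u,v) in (("scene",(355,80)),("side",(310,80))):
    I=bot.capture(n); o.append(cv2.resize(I[v:v+200,u:u+130],(390,600),interpolation=cv2.INTER_CUBIC))
cv2.imwrite("pics/c5.png",np.hstack(o)); print(bot.get_obs()["tool_pos"])
E
```

```text
time: 15.5
tool_pos: [658.0, 178.9, 300.4]
tcp_rot: [-3.141, -0.001, 2.889]
contact_force: [0.5, -0.3, -1.0]
grip_width: 53.6
finger_force: 30.0
time: 16.33
tool_pos: [658.1, 178.9, 300.7]
tcp_rot: [3.141, -0.0, 2.889]
contact_force: [0.6, -0.7, -1.0]
grip_width: 53.6
finger_force: 30.0
[658.07495437 178.94077259 300.75913238]
```

View pics/c5.png

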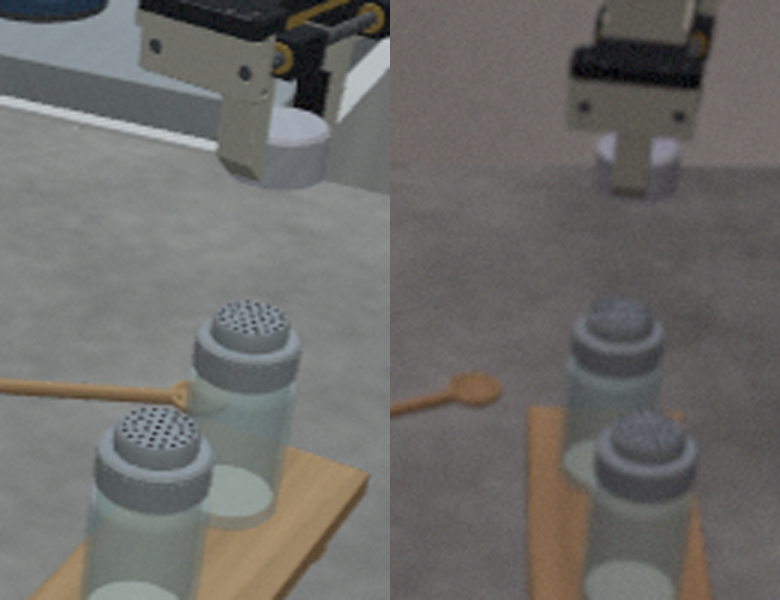

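The cap is seated with its holes bare, and the cover is held upright above it, its lower edge about 93 mm above the crown. Everything else is undisturbed.

```bash
python3 -c "
from plant import bot
print(bot.close_job())"
```

```text
the job is handed in; nothing more can be done
None
```

The job is handed in at about 16 s: the cap is fully seated on the open shaker, and the gripper holds the cover upright about 9 cm above the cap's crown (10.5 cm above where it rested), with the other shaker, bowl and spoon not touched.

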